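# Slide the loaded board out over the edge of the pastry slab

## Task

With the fingertips, push the thin wooden board across the marble slab until it sticks out 40 mm beyond the slab's far edge, evenly along its whole length, so that a colleague across the bench can get her fingers under it and take it away. Only slide it: do not lift or tip it, let the two tart rings ride along where they stand without touching them, and leave the rolling pin and the flour shaker alone. Then take the hand away.

Things in the scene. Friction and masses are not known exactly. Their poses are not given: they have to be found in the camera images.
- slab: white marble pastry slab, fixed, 400 x 560 x 30 mm high (22 mm stone on 8 mm feet), lying on the bench, turned up to 17 degrees. Origin: centre of its underside on the bench. x points across its 400 mm depth, away from the robot, to the far edge; y along the 560 mm, to the robot's left; z up. Its top is at z = 30 mm.
- slab_edge (a point): middle of the slab's far upper edge, 200 mm along x from the slab's centre and at its top (30 mm up). Axes as the slab's; the edge runs along y, and beyond it (+x) there is a 30 mm drop to the bench.
- board: loose thin flat wooden board, mid-brown, 150 (x) x 240 (y) x 6 mm thick, about 0.16 kg (varies), lying flat on the slab, 25 to 65 mm short (at the middle) of the far edge and turned up to 12 degrees from it. Origin: centre of its underside, so its near side is 75 mm along -x and its top 6 mm up. Axes as the slab's when square to it.
- board_far_left (a point): far left upper corner of the board, 75 mm along its x and 120 mm along its y from its centre.
- board_far_right (a point): far right upper corner of the board, 75 mm along its x and -120 mm along its y from its centre.
- spot_left (a point): point on the board's top where the left ring belongs, 10 mm along the board's x and 60 mm along its y from its centre.
- spot_right (a point): point on the board's top where the right ring belongs, 10 mm along the board's x and -60 mm along its y from its centre.
- ring_left: loose plain steel tart ring, 80 mm across, 2 mm wall, 20 mm high, 40 g, standing on the left half of the board within about 11 mm of its spot; nearest point at least 35 mm from the board's near side. Origin: centre of its lower rim.
- ring_right: the same tart ring on the right half of the board. Origin: centre of its lower rim.
- pin: loose white plastic rolling pin, a plain rod 40 mm in diameter and 360 mm long, lying on the slab beside the board, roughly square to the far edge, about 235 mm left or right of the slab's centre; it rolls easily. Origin: its centre; x along its length.
- shaker: loose aluminium flour shaker with domed steel cap, 66 mm in diameter and 106 mm high, standing on the slab on the other side of the board from the rolling pin, about 235 mm from the slab's centre. Origin: centre of its underside.
Mind the look-alikes: they are no part of the job. What is shaped like the ring_right but orange is not meant.

How it is judged:
By the outcome, as a careful person would: the job done as asked, in the order asked, and still so for the second after the job is handed in, with the robot touching nothing.
It also fails if it takes over 38 s, if anything falls off the work surface, if the arm or the gripper's body presses on something with over 40 N, if the wrist force passes 120 N, or if a joint passes its speed limit or range.

## Robot

A 7-joint arm with a two-finger parallel gripper is mounted at the origin on the work surface. World frame = base frame: x ahead of the robot, y to its left, z up, the work surface at z = 0. Lengths are in mm, angles in rad, forces in N, time in s.
With the tool pointing down it reaches from about 400 to 925 mm from the base axis. Payload 5.6 kg.
Tool frame: the origin (TCP) lies between the finger pads; the fingertips stand 17 mm ahead of it and the grasp point (between the pads) lies 2 mm behind it; z points along the fingers, y is the direction in which the jaws open and shut (so a half turn about z gives the same grasp; the last joint's range is limited). The gripper opens to 85 mm and grips with 20 to 120 N. Pads are 22 mm wide; open, the fingers measure 114 mm over their backs; the gripper's body (76 mm by 85 mm) begins 54 mm behind the grasp point. The pads swing forward as they close: fully open they stand 13 mm farther back than shut.
Start: joints at [1.078, 0.468, -0.012, 1.603, 0.006, 1.071, -0.056], TCP at [282.573, -585.372, 248.29] pointing down, gripper open.
Joint ranges: [-2.53, 2.53], [-0.31, 2.02], [-1.57, 1.55], [0.28, 2.44], [-1.29, 4.43], [0.15, 1.84], [-2.92, 2.92]. Speed limits (rad/s): [2.57, 2.57, 3.14, 3.14, 3.14, 3.14, 3.14].

## Interface

Orientations are given as a unit quaternion [x, y, z, w].
In Python, from plant import monitor, imaging, workorder gives the robot as it stands.
- The arm moves only by the tool drive_tool, never from a script. Its argument "deltas" is a list of rows, each an object with "gripper": the opening, from -1 (shut) to 1 (fully open); "xyz": the shift along the tool's x, y, z in mm, a list of three; "rotation": the turn, a rotation vector about the tool's x, y, z in degrees, a list of three. In form: [{"gripper": gripper, "xyz": [dx, dy, dz], "rotation": [rx, ry, rz]}, ...]. A call has 1 to 5 rows; each row is the pose to reach, as a shift and turn from the pose commanded when the call began, along the tool's axes at that moment; what a row does not reach only later rows make up. A row lasts 1/8 s, in which the tool goes at most 62.5 mm and 10.7 degrees, less where a joint would pass 70% of its speed; a pose out of reach is approached as far as the arm can. A call with a gripper value outside its range is refused whole. The fingers move at their own pace and stop on an object; "squeeze" is the grip in N (left out, the last holds). Time passes only in rows, so rows that repeat a pose let the fingers close. It gives the time, the measured TCP pose, the force and the opening at its end, in the units of the state.
- monitor.state(): the state, without advancing time (a new reading comes with each control period).
- imaging.grab_frame(name): name is "side" or "top" or "wrist"; returns (picture, depth): 384x512x3 uint8, red, green, blue; 384x512 float32, mm along the optical axis (not along the pixel's ray), 0 where there is no reading.
- imaging.calibration(name): a dict with "camera_matrix" (3x3 intrinsics, pixels), "R" (3x3) and "t" (3): a world point X has camera coordinates R X + t. Camera axes: x right, y down, z forward; pixel columns grow to the right and rows downward; lengths in mm; the calibration is good to about 2 mm. A picture is of the moment at which its call begins: read the wrist's pose just before it. calibration takes no time and is no camera call; for the wrist camera it gives the pose at the moment of the call.
- workorder.sign_off(): hands the job in, once; it reports no verdict.
The state is a dict: "t": time; "q": joint angles; "qd": joint speeds; "joint_efforts": joint torques, N m; "eef_pos": TCP position; "tcp_rot": TCP orientation; "ft_force": force on the tool from outside, world axes, zero at the start; "wrist_torque": the same for the moment, N m; "width": opening from 0.0 (shut) to 1.0 (fully open).
Only numpy, scipy, OpenCV 4.12 (cv2) and the standard library are available. Lean on these libraries where they do the work, as an engineer would, in place of code of your own. Each camera call takes 0.05 s, during which the arm holds its last target. There are 200 camera calls.

## Working session

There is one attempt and no reset: what is moved stays moved. The work goes in short steps, Python scripts to look and compute and a tool call to move; the robot and the scene stay as the last step left them, time stands still between calls to the robot, and variables do not carry over. Pictures are saved under pics/ and viewed, about 8 in all and at most 12, crops included, and the job is handed in when it is done.

Besides the shell and the picture viewer there is one more tool, called after "Call:" by a JSON object that holds its "op" and its "data", one argument or row to a line. drive_tool: Moves the arm, as the interface text tells. Its arguments: {"type":"object","properties":{"deltas":{"type":"array","items":{"type":"object","properties":{"gripper":{"type":"number"},"xyz":{"type":"array","items":{"type":"number"}},"rotation":{"type":"array","items":{"type":"number"}}}}},"squeeze":{"type":"number"}},"required":["deltas"]}

```bash
mkdir -p pics
python3 - <<'E'
from plant import monitor, imaging
import cv2,numpy as np
s=monitor.state(); print({k:np.round(s[k],3).tolist() for k in s})
for n in("top","side"):
    p,d=imaging.grab_frame(n); np.savez(f"/tmp/{n}.npz",p=p,d=d); cv2.imwrite(f"pics/{n}0.png",p[:,:,::-1])
    c=imaging.calibration(n); print(n,{k:np.round(c[k],3).tolist() for k in c})
a=cv2.imread("pics/top0.png")
E
```

```text
{'t': 0.0, 'q': [1.078, 0.468, -0.012, 1.604, 0.006, 1.071, -0.056], 'qd': [0.001, -0.001, 0.001, -0.001, -0.001, -0.002, -0.0], 'joint_efforts': [-0.0, -53.239, 0.021, -25.131, 0.011, 0.008, 0.0], 'eef_pos': [282.298, -584.881, 247.296], 'tcp_rot': [0.975, 0.223, -0.0, -0.001], 'ft_force': [1.246, -1.211, 0.334], 'wrist_torque': [-0.022, -0.04, -0.068], 'width': 0.998}
top {'camera_matrix': [[377.374, 0.0, 248.725], [0.0, 377.374, 181.531], [0.0, 0.0, 1.0]], 'R': [[0.017, -1.0, -0.01], [-0.992, -0.016, -0.127], [0.127, 0.012, -0.992]], 't': [9.454, 664.411, 753.507]}
side {'camera_matrix': [[355.841, 0.0, 256.885], [0.0, 355.841, 189.002], [0.0, 0.0, 1.0]], 'R': [[0.944, -0.331, 0.004], [-0.246, -0.711, -0.658], [0.221, 0.62, -0.753]], 't': [-617.346, 225.808, 741.713]}
```

View pics/top0.png

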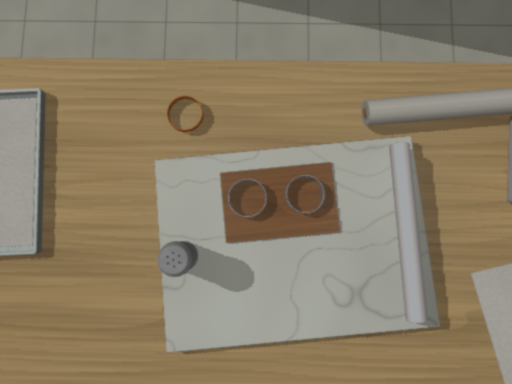

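View pics/side0.png

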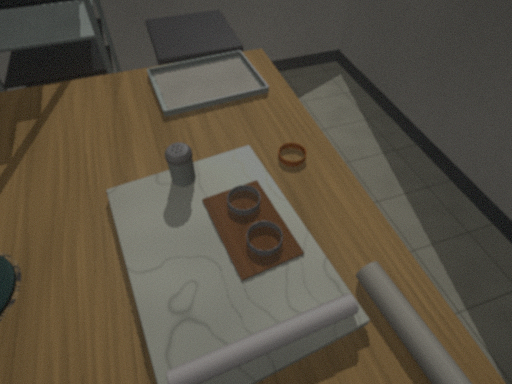

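The top view shows the board at about (280,202) px. The two steel rings are at (248,198) and (305,194), and the white pin is on the slab at (408,232). The shaker is at (177,258). Look-alikes are the orange ring at (185,114) and the grey pin off the slab at (440,107). The slab's far edge runs from (155,160) to (411,138). The side view agrees.

```bash
cat > h.py <<'E'
import numpy as np, cv2
from plant import monitor, imaging
def unproj(uv,z,c):
    K,R,t=(np.array(c[k],float) for k in("camera_matrix","R","t"))
    uv=np.atleast_2d(uv).astype(float)
    r=np.c_[(uv-K[:2,2])/K[0,0],np.ones(len(uv))]@R
    o=-R.T@t
    return (o+r*((z-o[2])/r[:,2])[:,None])[:,:2]
def proj(X,c):
    K,R,t=(np.array(c[k],float) for k in("camera_matrix","R","t"))
    y=np.atleast_2d(X)@R.T+t
    return y[:,:2]/y[:,2:]*K[0,0]+K[:2,2]
def fit(pts):
    vx,vy,x,y=cv2.fitLine(pts.astype(np.float32),cv2.DIST_HUBER,0,.01,.01).ravel(); return np.array([x,y]),np.array([vx,vy])
def edge(gray,A,B,z,c,half=8,n=60,sign=0):
    """subpixel edge near world segment A-B (at height z): strongest gradient across it; returns world pts"""
    A,B=np.array(A,float),np.array(B,float); d=(B-A)/np.linalg.norm(B-A); nrm=np.array([-d[1],d[0]])
    out=[]; s=np.arange(-half,half+.01,.5)
    for f in np.linspace(.06,.94,n):
        P=A+(B-A)*f+s[:,None]*nrm
        uv=proj(np.c_[P,np.full(len(P),z)],c).astype(np.float32)
        v=cv2.remap(gray,uv[:,:1],uv[:,1:],cv2.INTER_LINEAR).ravel()
        g=np.gradient(cv2.GaussianBlur(v[:,None],(1,5),1).ravel()); g=np.abs(g) if sign==0 else g*sign
        k=int(g.argmax())
        w=g[max(0,k-4):k+5].clip(0); out.append(A+(B-A)*f+nrm*(w@s[max(0,k-4):k+5]/w.sum()))
    return np.array(out)
def ang(d): 
    return np.degrees(np.arctan2(d[1],d[0]))
E
python3 - <<'E'
from h import *
c=imaging.calibration("top"); p=np.load("/tmp/top.npz")["p"].astype(np.float32)
L=p[:,:,2].copy()   # blue: wood dark, marble bright
far=unproj([[155,160],[411,138]],30,c); print("slab far px",far)
def go(A,B,z,name,it=3):
    A,B=np.array(A),np.array(B)
    for h in(12,7,5):
        q=edge(L,A,B,z,c,h); m,d=fit(q)
        A,B=m+d*((A-m)@d),m+d*((B-m)@d)
    r=(q-m)@np.array([-d[1],d[0]]); print(name,A.round(1),B.round(1),"ang",ang(B-A).round(2),"rms",np.median(abs(r)).round(2)); return A,B
S=go(*far,30,"slabfar")
go(*unproj([[155,160],[165,350]],30,c),30,"slableft"); go(*unproj([[166,350],[380,333]],30,c),30,"slabnear")
bc=unproj([[221,172],[332,163],[340,234],[227,242]],36,c)
E=[go(bc[i],bc[(i+1)%4],36,n) for i,n in enumerate(["bfar","bright","bnear","bleft"])]
cr=lambda a,b:(lambda t:a[0]+t[0]*(a[1]-a[0]))(np.linalg.solve(np.c_[a[1]-a[0],-(b[1]-b[0])],b[0]-a[0]))
C=np.array([cr(E[i-1],E[i]) for i in range(4)]);print("corners FL FR NR NL",C.round(1), "sides",[np.linalg.norm(C[i]-C[i-1]).round(1) for i in range(4)])
print("board c",C.mean(0))
u=(S[1]-S[0]);u/=np.linalg.norm(u);n=np.array([-u[1],u[0]]); 
print("n",n,"dist far corners beyond edge",((C-S[0])@n).round(1))
for nme,px in(("shaker",[177,258]),):print(nme,unproj([px],136,c))
E
```

```text
slab far px [[ 709.47315729  224.1712013 ]
 [ 766.35243735 -329.05365233]]
slabfar [710.  224.2] [ 771.9 -328.4] ang -83.61 rms 0.42
slableft [709.2 226.7] [318.4 183. ] ang -173.62 rms 0.41
slabnear [314.2 182.2] [ 362.4 -251. ] ang -83.64 rms 0.29
bfar [684.1  80. ] [ 710.9 -156.2] ang -83.53 rms 0.25
bright [ 707.5 -154.8] [ 557.8 -172. ] ang -173.46 rms 0.43
bnear [ 561.8 -171.1] [535.2  63.4] ang 96.48 rms 0.37
bleft [536.9  66.3] [684.2  83.1] ang 6.48 rms 0.28
corners FL FR NR NL [[ 683.8   83. ]
 [ 710.7 -154.4]
 [ 561.9 -171.5]
 [ 534.9   66.1]] sides [np.float64(149.9), np.float64(239.0), np.float64(149.8), np.float64(239.1)]
board c [622.80833819 -44.1987044 ]
n [0.99378104 0.1113519 ] dist far corners beyond edge [ -41.7  -41.4 -191.2 -191.6]
shaker [[510.18591933 147.12807866]]
```

Run:
```python
import cv2
a=cv2.imread("pics/top0.png")[125:360,145:445]; cv2.imwrite("pics/crop0.png",cv2.resize(a,None,fx=2.6,fy=2.5,interpolation=cv2.INTER_CUBIC))
```

```text
(no output)
```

View pics/crop0.png

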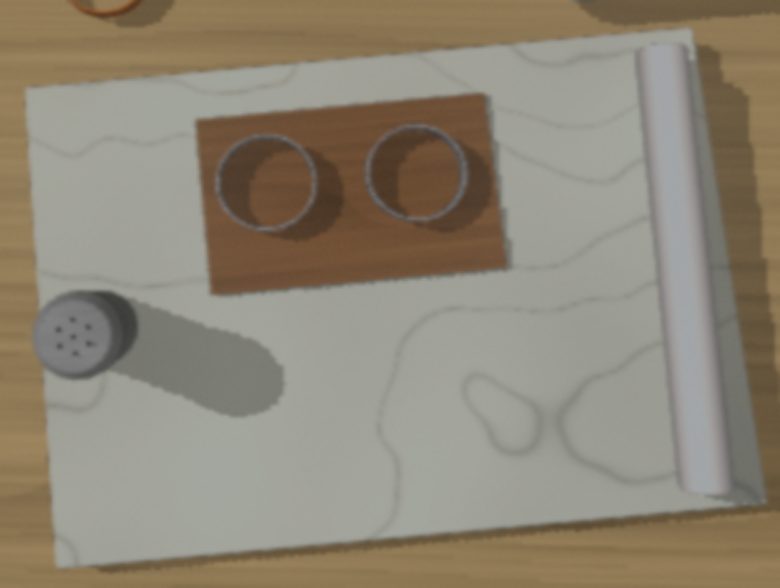

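The crop confirms the mid-brown board carrying the two steel rings. It is about 41.5 mm short of the edge and parallel within about 0.1°. I'll push the middle of its near side by about 81.5 mm along n, with the fingers open and straddling the midpoint.

Call:
{"op": "drive_tool", "data": {
  "deltas": [
    {"gripper": 1,"xyz": [44,-37,0],"rotation": [0,0,4]},
    {"gripper": 1,"xyz": [88,-75,0],"rotation": [0,0,8]},
    {"gripper": 1,"xyz": [132,-112,0],"rotation": [0,0,12]},
    {"gripper": 1,"xyz": [176,-150,0],"rotation": [0,0,16]},
    {"gripper": 1,"xyz": [219,-187,0],"rotation": [0,0,19.3]}
  ]
}}

```text
t: 0.72
eef_pos: [398.9, -319.8, 248.1]
tcp_rot: [0.998, 0.055, -0.0, -0.0]
ft_force: [1.0, 0.2, 0.4]
width: 0.998
```

```bash
cat > tgt.py <<'E'
import sys
from h import *
from scipy.spatial.transform import Rotation as R
s=monitor.state(); M=R.from_quat(s["tcp_rot"]).as_matrix()
T=np.array([float(a) for a in sys.argv[1:4]])
n=np.array([.9938,.1114,0])
print("t",s["t"],"pos",np.round(s["eef_pos"],1),"F",np.round(s["ft_force"],1),"w",s["width"])
print("tool delta",(M.T@(T-s["eef_pos"])).round(1),"x-axis angle",ang(M[:2,0]).round(2),"tilt z",M[:,2].round(4))
E
python3 tgt.py 513 -57 130
```

```text
t 0.725 pos [ 398.9 -319.8  248.1] F [1.  0.2 0.4] w 0.9977364420289246
tool delta [ 142.5 -248.5  118.1] x-axis angle 6.36 tilt z [-2.e-04  1.e-04 -1.e+00]
```

Call:
{"op": "drive_tool", "data": {
  "deltas": [
    {"gripper": 1,"xyz": [28,-50,0],"rotation": [0,0,0]},
    {"gripper": 1,"xyz": [57,-99,10],"rotation": [0,0,0]},
    {"gripper": 1,"xyz": [85,-149,20],"rotation": [0,0,0]},
    {"gripper": 1,"xyz": [114,-199,40],"rotation": [0,0,0]},
    {"gripper": 1,"xyz": [142,-248,70],"rotation": [0,0,0]}
  ]
}}

```text
t: 1.35
eef_pos: [512.3, -58.9, 178.9]
tcp_rot: [0.998, 0.056, 0.001, 0.0]
ft_force: [0.5, -0.1, 0.4]
width: 0.997
```

Call:
{"op": "drive_tool", "data": {
  "deltas": [
    {"gripper": 1,"xyz": [0,0,40],"rotation": [0,0,0]},
    {"gripper": 1,"xyz": [0,0,80],"rotation": [0,0,0]},
    {"gripper": 1,"xyz": [0,0,100],"rotation": [0,0,0]},
    {"gripper": 1,"xyz": [0,0,108],"rotation": [0,0,0]},
    {"gripper": 1,"xyz": [0,0,108],"rotation": [0,0,0]}
  ]
}}

```text
t: 1.98
eef_pos: [511.1, -60.5, 70.8]
tcp_rot: [0.998, 0.056, -0.0, -0.0]
ft_force: [-0.1, 1.0, 0.7]
width: 0.999
```

```bash
python3 tgt.py 513 -57 56
python3 - <<'E'
from h import *
p,d=imaging.grab_frame("side"); c=imaging.calibration("side")
u,v=proj([[520,-50,60]],c)[0].astype(int);print(u,v)
a=p[max(0,v-90):v+70,u-110:u+110,::-1]
cv2.imwrite("pics/side1.png",cv2.resize(a,None,fx=3.5,fy=3.5,interpolation=cv2.INTER_CUBIC))
E
```

```text
t 1.975 pos [511.1 -60.5  70.8] F [-0.1  1.   0.7] w 0.9991261580279869
tool delta [ 2.3 -3.2 14.8] x-axis angle 6.47 tilt z [-6.e-04  0.e+00 -1.e+00]
206 231
```

View pics/side1.png

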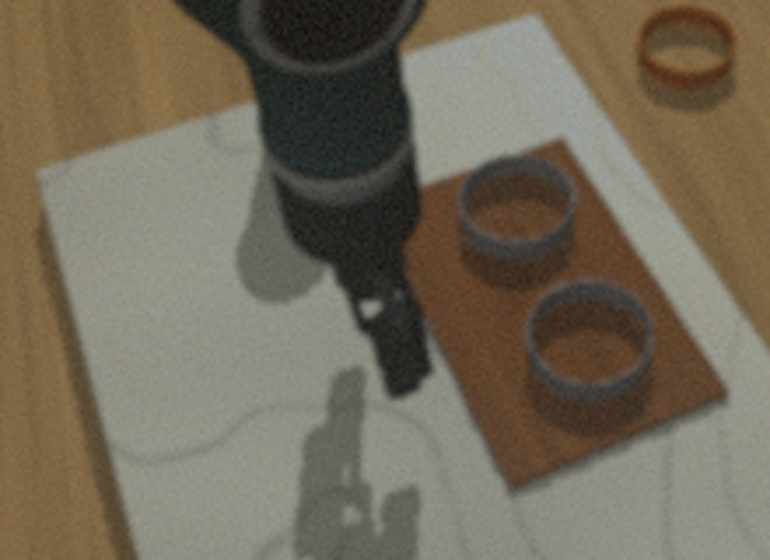

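The side crop shows the right finger's tip at about (400,395), behind the board's near side and above the slab. I'll now feel for the slab.

Call:
{"op": "drive_tool", "data": {
  "deltas": [
    {"gripper": 1,"xyz": [0,-3,8],"rotation": [0,0,0]},
    {"gripper": 1,"xyz": [0,-3,16],"rotation": [0,0,0]},
    {"gripper": 1,"xyz": [0,-3,19],"rotation": [0,0,0]},
    {"gripper": 1,"xyz": [0,-3,21],"rotation": [0,0,0]},
    {"gripper": 1,"xyz": [0,-3,22],"rotation": [0,0,0]}
  ]
}}

```text
t: 2.65
eef_pos: [510.9, -57.6, 48.8]
tcp_rot: [0.998, 0.056, -0.0, 0.0]
ft_force: [0.3, -1.0, 0.9]
width: 1.001
```

```bash
python3 tgt.py 513 -57 48
python3 - <<'E'
from h import *
p,d=imaging.grab_frame("side"); c=imaging.calibration("side")
u,v=proj([[520,-90,40]],c)[0].astype(int);print(u,v)
a=p[v-45:v+35,u-55:u+55,::-1]
cv2.imwrite("pics/side2.png",cv2.resize(a,None,fx=7,fy=7,interpolation=cv2.INTER_CUBIC))
E
```

```text
t 2.65 pos [510.9 -57.6  48.8] F [ 0.3 -1.   0.9] w 1.0006967178697117
tool delta [ 2.2 -0.3  0.8] x-axis angle 6.46 tilt z [-0.e+00 -1.e-04 -1.e+00]
212 251
```

View pics/side2.png

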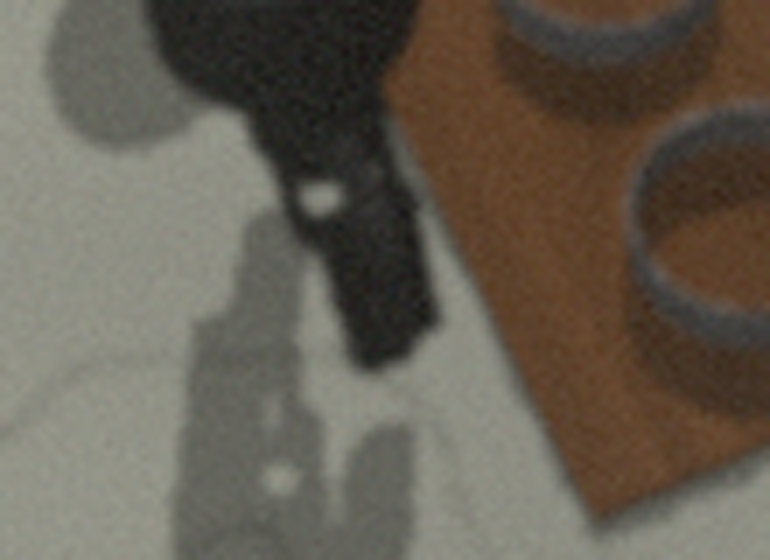

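The finger tip at (375,370) is still clear of its shadow at (390,425), so it is about 13 mm up. That fits the open pads sitting back. I'll keep descending.

Call:
{"op": "drive_tool", "data": {
  "deltas": [
    {"gripper": 1,"xyz": [0,0,4],"rotation": [0,0,0]},
    {"gripper": 1,"xyz": [0,0,7],"rotation": [0,0,0]},
    {"gripper": 1,"xyz": [0,0,9],"rotation": [0,0,0]},
    {"gripper": 1,"xyz": [0,0,10],"rotation": [0,0,0]},
    {"gripper": 1,"xyz": [0,0,11],"rotation": [0,0,0]}
  ]
}}

```text
t: 3.32
eef_pos: [510.9, -57.5, 37.9]
tcp_rot: [0.998, 0.056, 0.0, 0.0]
ft_force: [0.7, -0.0, -0.5]
width: 1.0
```

Call:
{"op": "drive_tool", "data": {
  "deltas": [
    {"gripper": 1,"xyz": [0,0,1],"rotation": [0,0,0]},
    {"gripper": 1,"xyz": [0,0,1.5],"rotation": [0,0,0]},
    {"gripper": 1,"xyz": [0,0,1.5],"rotation": [0,0,0]}
  ]
}}

```text
t: 3.7
eef_pos: [510.8, -57.5, 36.4]
tcp_rot: [0.998, 0.056, -0.0, 0.0]
ft_force: [0.3, 0.5, 0.1]
width: 1.004
```

Call:
{"op": "drive_tool", "data": {
  "deltas": [
    {"gripper": 1,"xyz": [0,0,1],"rotation": [0,0,0]},
    {"gripper": 1,"xyz": [0,0,1],"rotation": [0,0,0]}
  ]
}}

```text
t: 3.95
eef_pos: [510.8, -57.5, 35.4]
tcp_rot: [0.998, 0.056, -0.0, 0.0]
ft_force: [0.2, -0.4, 0.3]
width: 1.001
```

Call:
{"op": "drive_tool", "data": {
  "deltas": [
    {"gripper": 1,"xyz": [0,0,1],"rotation": [0,0,0]},
    {"gripper": 1,"xyz": [0,0,1],"rotation": [0,0,0]}
  ]
}}

```text
t: 4.2
eef_pos: [510.8, -57.5, 34.4]
tcp_rot: [0.998, 0.056, -0.0, 0.0]
ft_force: [0.5, 0.5, 0.2]
width: 1.002
```

Call:
{"op": "drive_tool", "data": {
  "deltas": [
    {"gripper": 1,"xyz": [0,0,1],"rotation": [0,0,0]},
    {"gripper": 1,"xyz": [0,0,1],"rotation": [0,0,0]}
  ]
}}

```text
t: 4.45
eef_pos: [510.9, -57.5, 33.9]
tcp_rot: [0.998, 0.056, 0.0, 0.0]
ft_force: [-1.1, 0.1, 6.4]
width: 0.998
```

Touched the slab at TCP z of about 34. I'll lift 2.3 mm and approach the board.

Call:
{"op": "drive_tool", "data": {
  "deltas": [
    {"gripper": 1,"xyz": [0,0,-2.3],"rotation": [0,0,0]},
    {"gripper": 1,"xyz": [5,-1,-2.3],"rotation": [0,0,0]},
    {"gripper": 1,"xyz": [11,-1,-2.3],"rotation": [0,0,0]},
    {"gripper": 1,"xyz": [17,-1,-2.3],"rotation": [0,0,0]},
    {"gripper": 1,"xyz": [21,-1,-2.3],"rotation": [0,0,0]}
  ]
}}

```text
t: 5.08
eef_pos: [532.1, -54.1, 35.6]
tcp_rot: [0.998, 0.056, 0.0, -0.0]
ft_force: [0.9, 0.5, -0.6]
width: 0.993
```

Call:
{"op": "drive_tool", "data": {
  "deltas": [
    {"gripper": 1,"xyz": [1.5,0,0],"rotation": [0,0,0]},
    {"gripper": 1,"xyz": [3,0,0],"rotation": [0,0,0]},
    {"gripper": 1,"xyz": [4.5,0,0],"rotation": [0,0,0]},
    {"gripper": 1,"xyz": [6,0,0],"rotation": [0,0,0]},
    {"gripper": 1,"xyz": [7.5,0,0],"rotation": [0,0,0]}
  ]
}}

```text
t: 5.7
eef_pos: [538.3, -53.4, 35.6]
tcp_rot: [0.998, 0.056, -0.001, 0.0]
ft_force: [-2.1, 0.1, 1.2]
width: 1.001
```

Call:
{"op": "drive_tool", "data": {
  "deltas": [
    {"gripper": 1,"xyz": [2,0,0],"rotation": [0,0,0]},
    {"gripper": 1,"xyz": [4,0,0],"rotation": [0,0,0]},
    {"gripper": 1,"xyz": [6,0,0],"rotation": [0,0,0]},
    {"gripper": 1,"xyz": [8,0,0],"rotation": [0,0,0]},
    {"gripper": 1,"xyz": [10,0,0],"rotation": [0,0,0]}
  ]
}}

```text
t: 6.32
eef_pos: [549.1, -52.1, 35.7]
tcp_rot: [0.998, 0.056, 0.0, 0.0]
ft_force: [-1.5, 0.5, -0.0]
width: 1.003
```

```bash
python3 tgt.py 513 -57 36
python3 - <<'E'
from h import *
p,d=imaging.grab_frame("side"); c=imaging.calibration("side")
u,v=proj([[560,-80,40]],c)[0].astype(int)
a=p[v-80:v+60,u-80:u+110,::-1]
cv2.imwrite("pics/side3.png",cv2.resize(a,None,fx=4,fy=4,interpolation=cv2.INTER_CUBIC))
p,d=imaging.grab_frame("top"); np.savez("/tmp/top1.npz",p=p,d=d); cv2.imwrite("pics/top1.png",cv2.resize(p[125:360,145:445,::-1],None,fx=2.6,fy=2.5,interpolation=cv2.INTER_CUBIC))
E
```

```text
t 6.325 pos [549.1 -52.1  35.7] F [-1.5  0.5 -0. ] w 1.0027791870084712
tool delta [-36.5   0.7  -0.3] x-axis angle 6.47 tilt z [ 0. -0. -1.]
```

View pics/top1.png

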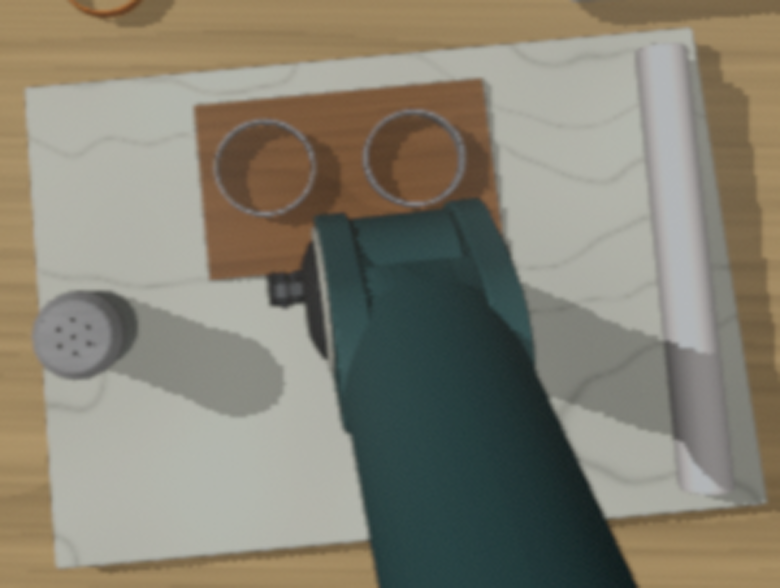

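The board has moved forward with both rings in place, the left finger is on its near side at (285,290), and nothing else has moved. Measuring next.

```bash
cat > meas.py <<'E'
import sys
from h import *
f=sys.argv[1]; adv=float(sys.argv[2])
c=imaging.calibration("top")
if f=="new":
    p,_=imaging.grab_frame("top"); cv2.imwrite("pics/last.png",p[:,:,::-1])
else: p=np.load(f)["p"]
L=p[:,:,2].astype(np.float32)
S0,S1=np.array([710.,224.2]),np.array([771.9,-328.4]); u=(S1-S0)/np.linalg.norm(S1-S0); n=np.array([-u[1],u[0]])
C=np.array([[683.8,83],[710.7,-154.4],[561.9,-171.5],[534.9,66.1]])+n*(adv)
def go(A,B,z,name):
    for h in(9,6,5):
        q=edge(L,A,B,z,c,h); m,d=fit(q); A,B=m+d*((A-m)@d),m+d*((B-m)@d)
    print(name,"beyond edge",((A-S0)@n).round(2),((B-S0)@n).round(2),"along",((A-S0)@u).round(1),((B-S0)@u).round(1),"ang",ang(B-A).round(2),"rms",np.median(abs((q-m)@[-d[1],d[0]])).round(2))
go(S0+u*12,S0+u*120,30,"slabfar L"); go(C[0],C[1],36,"bfar"); go(C[3],C[3]+(C[2]-C[3])*.2,36,"bnear Lpart"); go(C[3],C[0],36,"bleft"); go(C[2],C[1],36,"bright")
E
python3 meas.py /tmp/top1.npz 12
```

```text
slabfar L beyond edge -0.04 0.08 along 12.0 120.0 ang -83.54 rms 0.42
bfar beyond edge -29.41 -28.68 along 137.4 376.3 ang -83.43 rms 0.24
bnear Lpart beyond edge -178.73 -179.8 along 137.6 185.4 ang -84.89 rms 0.38
bleft beyond edge -179.61 -29.76 along 137.5 137.1 ang 6.54 rms 0.32
bright beyond edge -179.23 -29.45 along 376.8 375.7 ang 6.82 rms 0.47
```

Call:
{"op": "drive_tool", "data": {
  "deltas": [
    {"gripper": 1,"xyz": [3,0,0],"rotation": [0,0,0.1]},
    {"gripper": 1,"xyz": [7,0,0],"rotation": [0,0,0.1]},
    {"gripper": 1,"xyz": [11,0,0],"rotation": [0,0,0.1]},
    {"gripper": 1,"xyz": [15,0,0],"rotation": [0,0,0.1]},
    {"gripper": 1,"xyz": [19,0,0],"rotation": [0,0,0.1]}
  ]
}}

```text
t: 7.05
eef_pos: [568.1, -50.0, 35.7]
tcp_rot: [0.998, 0.056, -0.0, 0.0]
ft_force: [-1.9, -0.5, 0.4]
width: 1.0
```

Call:
{"op": "drive_tool", "data": {
  "deltas": [
    {"gripper": 1,"xyz": [4,0,0],"rotation": [0,0,0]},
    {"gripper": 1,"xyz": [8,0,0],"rotation": [0,0,0]},
    {"gripper": 1,"xyz": [12,0,0],"rotation": [0,0,0]},
    {"gripper": 1,"xyz": [16,0,0],"rotation": [0,0,0]},
    {"gripper": 1,"xyz": [20,0,0],"rotation": [0,0,0]}
  ]
}}

```text
t: 7.68
eef_pos: [588.0, -47.8, 35.7]
tcp_rot: [0.998, 0.056, -0.0, 0.0]
ft_force: [-1.6, -0.2, 1.2]
width: 1.001
```

Call:
{"op": "drive_tool", "data": {
  "deltas": [
    {"gripper": 1,"xyz": [4,0,0],"rotation": [0,0,0]},
    {"gripper": 1,"xyz": [8,0,0],"rotation": [0,0,0]},
    {"gripper": 1,"xyz": [12,0,0],"rotation": [0,0,0]},
    {"gripper": 1,"xyz": [15,0,0],"rotation": [0,0,0]},
    {"gripper": 1,"xyz": [17,0,0],"rotation": [0,0,0]}
  ]
}}

```text
t: 8.3
eef_pos: [604.7, -45.9, 35.7]
tcp_rot: [0.998, 0.056, -0.0, 0.0]
ft_force: [-1.6, -0.4, 1.7]
width: 0.999
```

```bash
python3 tgt.py 513 -57 36; python3 meas.py new 68; python3 -c "
import cv2
p=cv2.imread('pics/last.png')[100:345,145:445];cv2.imwrite('pics/top2.png',cv2.resize(p,None,fx=2.6,fy=2.4,interpolation=cv2.INTER_CUBIC))"
```

```text
t 8.3 pos [604.7 -45.9  35.7] F [-1.6 -0.4  1.7] w 0.9988607124487497
tool delta [-92.4   0.8  -0.3] x-axis angle 6.37 tilt z [-1.e-04 -0.e+00 -1.e+00]
slabfar L beyond edge -0.02 -0.03 along 12.0 120.0 ang -83.61 rms 0.4
bfar beyond edge 26.77 27.09 along 137.4 376.3 ang -83.53 rms 0.31
bnear Lpart beyond edge -123.77 -123.53 along 137.6 185.5 ang -83.31 rms 0.39
bleft beyond edge -123.61 26.24 along 137.5 137.2 ang 6.52 rms 0.35
bright beyond edge -123.0 26.45 along 381.8 374.1 ang 9.37 rms 1.43
```

View pics/top2.png

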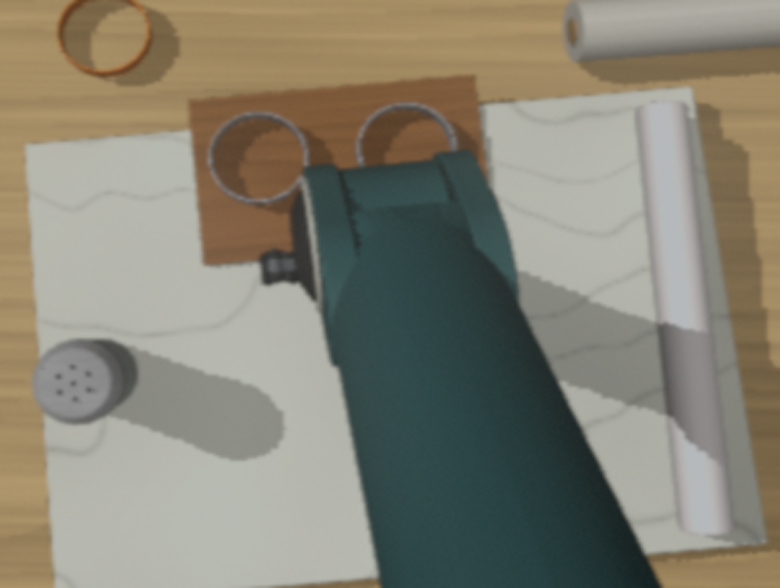

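The board is now about 26.9 mm beyond the edge and even within 0.3 mm. The rings have ridden along undisturbed at (258,157) and (407,148). That leaves about 13.1 mm to go.

Call:
{"op": "drive_tool", "data": {
  "deltas": [
    {"gripper": 1,"xyz": [3,0,0],"rotation": [0,0,0.05]},
    {"gripper": 1,"xyz": [6,0,0],"rotation": [0,0,0.05]},
    {"gripper": 1,"xyz": [9,0,0],"rotation": [0,0,0.05]},
    {"gripper": 1,"xyz": [11,0,0],"rotation": [0,0,0.05]},
    {"gripper": 1,"xyz": [12,0,0],"rotation": [0,0,0.05]}
  ]
}}

```text
t: 8.98
eef_pos: [616.6, -44.6, 35.7]
tcp_rot: [0.998, 0.055, -0.0, 0.0]
ft_force: [-1.6, -0.6, 0.7]
width: 0.997
```

```bash
python3 tgt.py 513 -57 36; python3 meas.py new 80;python3 meas.py new 80|grep bfar
```

```text
t 8.975 pos [616.6 -44.6  35.7] F [-1.6 -0.6  0.7] w 0.9974227862970514
tool delta [-104.4    0.9   -0.3] x-axis angle 6.32 tilt z [-1.e-04 -1.e-04 -1.e+00]
slabfar L beyond edge 0.02 0.03 along 12.0 120.0 ang -83.6 rms 0.42
bfar beyond edge 38.7 38.91 along 137.4 376.3 ang -83.56 rms 0.26
bnear Lpart beyond edge -111.73 -111.89 along 137.6 185.5 ang -83.8 rms 0.41
bleft beyond edge -111.61 38.24 along 137.8 136.8 ang 6.75 rms 0.29
bright beyond edge -110.79 38.35 along 383.7 373.3 ang 10.41 rms 1.6
slabfar L beyond edge 0.17 0.03 along 12.0 120.0 ang -83.68 rms 0.38
bfar beyond edge 39.08 39.15 along 137.4 376.3 ang -83.59 rms 0.31
```

Call:
{"op": "drive_tool", "data": {
  "deltas": [
    {"gripper": 1,"xyz": [0.6,0,0],"rotation": [0,0,0]},
    {"gripper": 1,"xyz": [1.2,0,0],"rotation": [0,0,0]},
    {"gripper": 1,"xyz": [1.2,0,0],"rotation": [0,0,0]}
  ]
}}

```text
t: 9.45
eef_pos: [617.8, -44.5, 35.7]
tcp_rot: [0.998, 0.055, 0.0, 0.0]
ft_force: [-1.5, -0.5, 0.3]
width: 1.002
```

Call:
{"op": "drive_tool", "data": {
  "deltas": [
    {"gripper": 1,"xyz": [-4,0,0],"rotation": [0,0,0]},
    {"gripper": 1,"xyz": [-15,0,0],"rotation": [0,0,0]},
    {"gripper": 1,"xyz": [-40,0,0],"rotation": [0,0,0]},
    {"gripper": 1,"xyz": [-60,0,-20],"rotation": [0,0,0]},
    {"gripper": 1,"xyz": [-60,0,-70],"rotation": [0,0,0]}
  ]
}}

```text
t: 10.07
eef_pos: [554.0, -51.5, 104.1]
tcp_rot: [0.998, 0.055, -0.004, -0.0]
ft_force: [1.2, -0.8, -0.0]
width: 0.996
```

Call:
{"op": "drive_tool", "data": {
  "deltas": [
    {"gripper": 1,"xyz": [-20,0,-50],"rotation": [0,0,0]},
    {"gripper": 1,"xyz": [-50,0,-90],"rotation": [0,0,0]},
    {"gripper": 1,"xyz": [-90,0,-120],"rotation": [0,0,0]},
    {"gripper": 1,"xyz": [-130,0,-130],"rotation": [0,0,0]},
    {"gripper": 1,"xyz": [-130,0,-130],"rotation": [0,0,0]}
  ]
}}

```text
t: 10.7
eef_pos: [426.5, -66.0, 236.6]
tcp_rot: [0.999, 0.054, 0.001, 0.001]
ft_force: [0.8, 0.1, 0.5]
width: 1.001
```

```bash
python3 meas.py new 81.5;python3 meas.py new 81.5|grep bfar;python3 meas.py new 81.5|grep bfar; python3 -c "
import cv2
p=cv2.imread('pics/last.png')[100:345,145:445];cv2.imwrite('pics/top3.png',cv2.resize(p,None,fx=2.6,fy=2.4,interpolation=cv2.INTER_CUBIC))"
```

```text
slabfar L beyond edge -0.1 0.05 along 12.0 120.0 ang -83.53 rms 0.41
bfar beyond edge 39.87 40.06 along 137.4 376.3 ang -83.56 rms 0.33
bnear Lpart beyond edge -110.5 -110.36 along 137.6 185.4 ang -83.44 rms 0.31
bleft beyond edge -110.11 39.74 along 137.7 136.8 ang 6.75 rms 0.34
bright beyond edge -109.73 40.05 along 376.3 376.6 ang 6.28 rms 0.49
slabfar L beyond edge -0.14 0.01 along 12.0 120.0 ang -83.53 rms 0.4
bfar beyond edge 39.95 40.01 along 137.4 376.3 ang -83.59 rms 0.32
slabfar L beyond edge -0.06 -0.02 along 12.0 120.0 ang -83.59 rms 0.4
bfar beyond edge 39.86 40.35 along 137.4 376.3 ang -83.49 rms 0.32
```

View pics/top3.png

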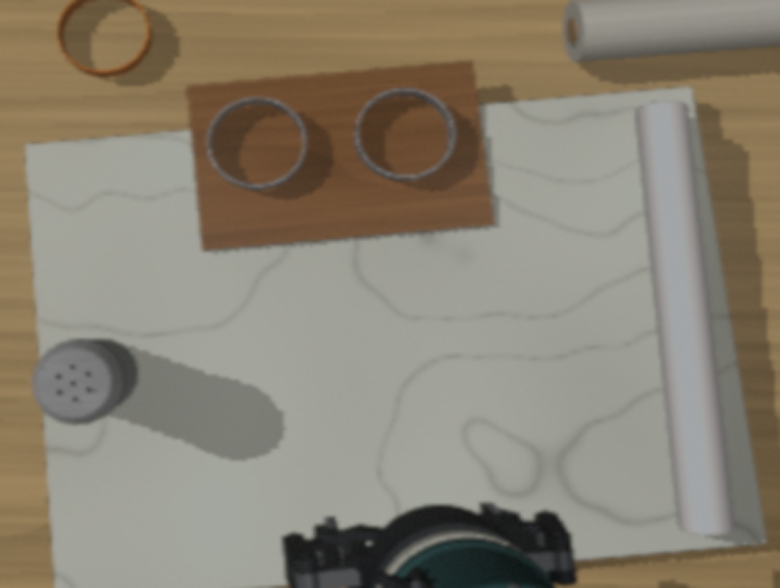

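The board overhangs by about 40.0 mm and is even. The rings sit at (258,143) and (405,135), pin and shaker have not moved, and the hand is clear.

```bash
python3 -c "
from plant import workorder; print(workorder.sign_off())"
```

```text
the job is handed in; nothing more can be done
None
```

I pushed the board about 81 mm across the slab with the two open fingertips on its near side. Then I backed the hand off, raised it clear and signed off at about 11 s of the 38 s allowed.

- **Overhang:** the last three pictures from above put the board's far side 39.9 mm (left) and 40.0–40.4 mm (right) beyond the slab's far edge. It is parallel to the edge within about 0.1°.
- **Cross-check:** the board's near side gives about 39.6 mm, roughly 0.4 mm less. I put that down to pixel resolution and did not correct further.
- **Other objects:** the rings rode along on the board with no visible shift. The rolling pin and flour shaker stayed where they were.
- **Forces:** about 2 N while pushing. Before the push I touched the fingertips to the slab once with about 6 N, to find its height.

No check failed, and sign-off gave no verdict.

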